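# Put the serving board away on edge in the free rack slot

### The arm

A 6-joint arm with a two-finger parallel gripper is mounted at the origin on the work surface. World frame = base frame: x ahead of the robot, y to its left, z up, the work surface at z = 0. Lengths are in m, angles in degrees, forces in N, time in s.
With the tool pointing down it reaches from about 0.25 to 0.725 m from the base axis. Payload 9.7 kg.
Tool frame: the origin (TCP) lies on the centre line of the jaws, within the pads' length; the fingertips stand 14 mm ahead of it and the grasp point (between the pads) lies 5 mm behind it; z points along the fingers, y is the line along which they close (so a half turn about z gives the same grasp; the last joint's range is limited). The gripper opens to 85 mm and grips with 20 to 120 N. Pads are 22 mm wide; open, the fingers measure 114 mm over their backs; the gripper's body (76 mm by 85 mm) begins 54 mm behind the grasp point. The pads swing forward as they close: fully open they stand 13 mm farther back than shut.
Start: joints at [-64.229, 4.979, 10.078, 95.1, 0, 90], TCP at [0.239, -0.495, 0.218] pointing down, gripper open.
Joint ranges: [-179.16, 179.16], [-48.56, 103.87], [-65.8, 70.77], [-126.05, 130.52], [-82.76, 87.17], [-180, 180]. Speed limits (degrees/s): [127.2, 127.2, 147.25, 180, 180, 180].

### API

Orientations are given as [roll, pitch, yaw] about the fixed x, y, z axes, in that order (R = Rz(yaw) Ry(pitch) Rx(roll)).
In Python, from workcell import bot, camera, get_calibration, ticket gives the robot as it stands. The module is installed in compiled form; this text tells all that it offers.
- The arm moves only by the tool send_rows, never from a script. Its arguments are lists of equal length, an entry for each row: "linear": the shift along the tool's x, y, z in m, a list of three; "twist": the turn, a rotation vector about the tool's x, y, z in units of 10 degrees (1.0 is 10 degrees), a list of three; "gripper": the opening in per cent of the stroke, from 0 (shut) to 100 (fully open). In form: {"linear": [[x, y, z], ...], "twist": [[wx, wy, wz], ...], "gripper": [gripper, ...]}. A call has 1 to 8 rows; each row shifts and turns the commanded pose from where the row before left it, along the tool's axes as they then stand; what a row does not reach is not made up. A row lasts 1/8 s, in which the tool goes at most 62.5 mm and 10.7 degrees, less where a joint would pass 70% of its speed; a pose out of reach is approached as far as the arm can. A call with a gripper value outside its range is refused whole. The fingers move at their own pace and stop on an object; "grip_force" is the grip in N (left out, the last holds). Time passes only in rows, so rows that do not move let the fingers close. It gives the time, the measured TCP pose, the force, the opening and the grip force at its end, in the units of the state.
- bot.get_obs(): the state, without advancing time (a new reading comes with each control period).
- camera(name): name is "scene" or "top" or "wrist"; returns the picture (420x560x3 uint8, red, green, blue); there is no depth.
- get_calibration(name): a dict with "fx", "fy", "cx", "cy" (pixels), "origin" and "orientation" of the camera in the world; the wrist camera has in their place "hand_eye" (4x4, takes a point from camera to tool coordinates, whose origin is the TCP and whose axes are the flange's). Camera axes: x right, y down, z forward; pixel columns grow to the right and rows downward; lengths in m; the calibration is good to about 2 mm. A picture is of the moment at which its call begins: read the wrist's pose just before it. get_calibration takes no time and is no camera call.
- ticket.job_done(): hands the job in; it is judged then, once.
The state is a dict: "time": time; "q": joint angles; "qd": joint speeds; "joint_efforts": joint torques, N m; "ee_pos": TCP position; "tcp_rot": TCP orientation; "wrist_force": force on the tool from outside, world axes, zero at the start; "torque": the same for the moment, N m; "opening": finger opening in m; "grasp_force": force on a finger pad.
Only numpy, scipy, OpenCV 4.12 (cv2) and the standard library are available. Lean on these libraries where they do the work, as an engineer would, in place of code of your own. Each camera call takes 0.05 s, during which the arm holds its last target. There are 200 camera calls.

### The job

Take the wooden serving board off its sloping rest and stand it on its short edge in the one empty slot of the slotted wooden rack, upright and roughly centred along the slot. Lower it until it rests on the slot floor before you let go, and leave the two tiles in the rack and the other kitchen things where they stand.

Things in the scene. Friction and masses are not known exactly. Their poses are not given: they have to be found in the camera images.
- board: Plain wooden board, 12 x 100 x 150 (tall) mm, 0.15 kg. Origin: slab centre; x = thickness (normal of its upper face at the start), y = width, z = height, up. At the start it leans on the easel, 30 deg from vertical, to the left as seen from the robot (top edge towards world +y, within 20 deg); the upper 85 mm of its height is free on both faces. Lift it out along its own z.
- easel: Fixed wooden sloping rest on a 150 x 120 x 12 mm base. Origin: centre of the base's underside; x points away from the side to which the board leans, roughly world -y. Its back panel (under the board, 65 mm up along it) and its seat are tilted 30 deg; a 10 mm high lip stands before the board's foot, on the +x side. Highest point about 80 mm.
- rack: Fixed wooden block, 146 (x) x 130 (y) x 50 (z) mm, origin at the centre of its underside, with three parallel slots that run along its y (roughly away from the robot, within about 25 deg), at its x = -44, 0 and +44 mm. Each slot is 18 mm wide, 130 mm long with open ends, 40 mm deep (floor 10 mm above the counter). Two slots hold tiles; which one is empty varies.
- free_slot: The empty slot, its floor covered by a flush cork strip. Origin: centre of the slot on its floor (10 mm above the counter, 40 mm below the rack's top); x across the slot (same as the rack's x), y along it, z up.
- tile_a: Loose marble trivet tile, 14 x 95 x 90 (tall) mm, standing on edge in a rack slot, top 100 mm above the counter. Origin: centre of its lower edge.
- tile_b: Loose terracotta trivet tile, 14 x 95 x 90 (tall) mm, standing on edge in another rack slot, top 100 mm above the counter. Origin: centre of its lower edge.
- jar: Loose glass jar with a metal clamp lid, 90 mm diameter, 128 mm tall, standing on a fixed wooden lazy-susan turntable of 160 mm diameter and 30 mm height beyond the work (jar axis within 22 mm of its centre); origin at the centre of its underside.
- basket: Loose stainless couscous basket, 150 mm diameter, 100 mm tall, two wire side handles reaching 103 mm from its axis; origin at the centre of its underside.
- dish: Loose terracotta dish, 120 mm diameter, 45 mm tall; origin at the centre of its underside.
- spatula: Loose red silicone spatula, about 210 mm long, lying along its x on the counter.

How it is judged:
By the outcome, as a careful person would: the job done as asked, in the order asked, and still so for the second after the job is handed in, with the robot touching nothing.
It also fails if it takes over 40 s, if anything falls off the work surface, if the arm or the gripper's body presses on something with over 40 N, if the wrist force passes 120 N, or if a joint passes its speed limit or range.

## Working session

There is one attempt and no reset: what is moved stays moved. The work goes in short steps, Python scripts to look and compute and a tool call to move; the robot and the scene stay as the last step left them, time stands still between calls to the robot, and variables do not carry over. Pictures are saved under pics/ and viewed, at most 10 in all, crops included, and the job is handed in when it is done.

Besides the shell and the picture viewer there is one more tool, called after "Emit:" as name(argument=value, ...), one argument or row to a line, values as JSON. send_rows: Moves the arm, as the interface text tells. Its arguments: {"type":"object","properties":{"linear":{"type":"array"},"twist":{"type":"array"},"gripper":{"type":"array"},"grip_force":{"type":"number"}},"required":["linear","twist","gripper"]}

```bash
mkdir -p pics
python3 - <<'E'
from workcell import bot,camera,get_calibration
import cv2,numpy as np
np.set_printoptions(precision=4,suppress=True)
for n in ("scene","top"):
    cv2.imwrite(f"pics/{n}0.png",camera(n)[:,:,::-1]); print(n,get_calibration(n))
print(get_calibration("wrist")); o=bot.get_obs(); print(o)
E
```

```text
scene {'fx': 412.7098443517354, 'fy': 412.7098443517354, 'cx': 276.1132096493984, 'cy': 204.40652726624566, 'origin': array([1.0429, 0.3912, 1.0669]), 'orientation': array([-149.3942,   -0.3142,  134.0057])}
top {'fx': 503.68584871182094, 'fy': 503.68584871182094, 'cx': 277.49525494467656, 'cy': 209.33735146184864, 'origin': array([ 0.4573, -0.0189,  1.3463]), 'orientation': array([-172.1687,    0.4112,  -90.2929])}
{'fx': 363.86474330174275, 'fy': 363.86474330174275, 'cx': 280.50241270915535, 'cy': 213.7955478220755, 'hand_eye': array([[-0.0007, -0.9622, -0.2723,  0.0698],
       [ 1.    , -0.0007,  0.    , -0.0002],
       [-0.0002, -0.2723,  0.9622, -0.158 ],
       [ 0.    ,  0.    ,  0.    ,  1.    ]])}
{'time': 0.1, 'q': array([-64.2298,   5.0094,  10.0407,  95.0993,  -0.0016,  90.002 ]), 'qd': array([0.0401, 0.0124, 0.1513, 0.0585, 0.0853, 0.0332]), 'joint_efforts': array([ -0.0004, -52.1562,  46.5654,   0.0161,   0.    ,  -0.    ]), 'ee_pos': array([ 0.239 , -0.4951,  0.217 ]), 'tcp_rot': array([-179.932 ,    0.0016,   25.7683]), 'wrist_force': array([-0.191 , -0.6642, -0.0349]), 'torque': array([-0.0405,  0.0128, -0.0238]), 'grasp_force': 0.0, 'opening': 0.08540342970579994}
```

View pics/scene0.png

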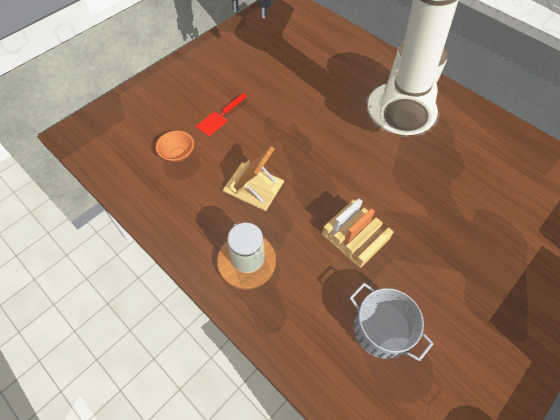

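View pics/top0.png

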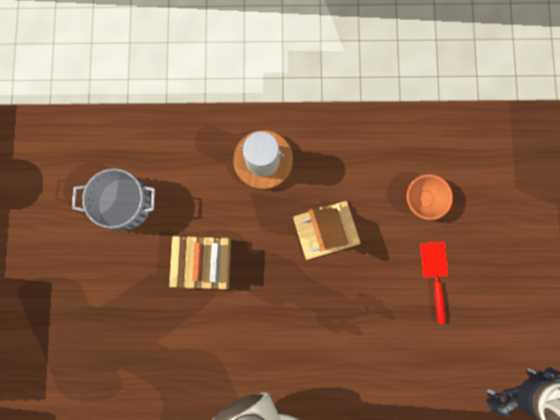

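The scene shows the easel with the board at scene (255,180) / top (327,229). The rack is at scene (357,232) / top (200,262), with its free slot being the leftmost in the top view. The jar, basket, dish and spatula stand clear of both. I'll zoom in next.

Run:
```python
import cv2,numpy as np
s=cv2.imread("pics/scene0.png");t=cv2.imread("pics/top0.png")
def c(i,u,v): return cv2.resize(i[v:v+75,u:u+100],(400,300),interpolation=cv2.INTER_CUBIC)
cv2.imwrite("pics/z.png",np.vstack([np.hstack([c(t,280,190),c(t,150,225)]),np.hstack([c(s,205,140),c(s,310,192)])]))
```

```text
(no output)
```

View pics/z.png

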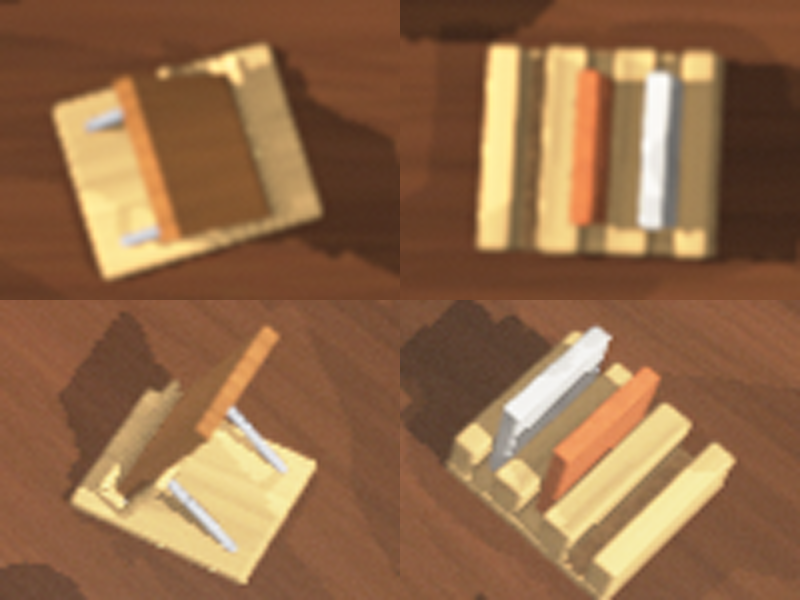

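```bash
cat > h.py <<'E'
import numpy as np,cv2
from scipy.spatial.transform import Rotation as R
from workcell import get_calibration
np.set_printoptions(precision=4,suppress=True)
def cam(n,obs=None):
    c=get_calibration(n); K=(c["fx"],c["fy"],c["cx"],c["cy"])
    if n!="wrist": return K,R.from_euler("xyz",c["orientation"],degrees=True).as_matrix(),np.array(c["origin"])
    T=np.array(c["hand_eye"]); Rt=R.from_euler("xyz",obs["tcp_rot"],degrees=True).as_matrix()
    return K,Rt@T[:3,:3],Rt@T[:3,3]+obs["ee_pos"]
def ray(C,p):
    K,M,o=C; d=M@np.array([(p[0]-K[2])/K[0],(p[1]-K[3])/K[1],1]); return o,d/np.linalg.norm(d)
def onplane(C,p,z):
    o,d=ray(C,p); return o+d*(z-o[2])/d[2]
def tri(*cp):
    A=np.zeros((3,3));b=np.zeros(3)
    rs=[ray(C,p) for C,p in cp]
    for o,d in rs: P=np.eye(3)-np.outer(d,d);A+=P;b+=P@o
    x=np.linalg.solve(A,b); return x,max(np.linalg.norm(np.cross(x-o,d)) for o,d in rs)
def proj(C,X):
    K,M,o=C; q=M.T@(np.asarray(X)-o); return np.array([K[0]*q[0]/q[2]+K[2],K[1]*q[1]/q[2]+K[3]])
E
python3 - <<'E'
from h import *
T=cam("top");S=cam("scene")
tb=lambda u,v:(u/4+280,v/4+190); tr=lambda u,v:((u-400)/4+150,v/4+225)
sb=lambda u,v:(u/4+205,(v-300)/4+140); sr=lambda u,v:((u-400)/4+310,(v-300)/4+192)
for n,a,b in [("boardfar",tb(122.5,79),sb(204.5,435)),("boardnear",tb(170.5,239),sb(270.5,329)),
 ("baseA",tb(105,278),sb(316,460)),("baseB",tb(52,105),sb(245,582)),
 ("w1far",tr(519,46),sr(595,565)),("w1near",tr(505,249),sr(715,445)),("w2far",tr(547,48),sr(573,535)),("w2near",tr(537,248),sr(690,420))]:
    print(n,*tri((T,a),(S,b)))
E
```

```text
boardfar [ 0.6191 -0.0889  0.1505] 0.001974946134466267
boardnear [ 0.5241 -0.117   0.1536] 0.0003409055635997463
baseA [ 0.5068 -0.0853  0.0043] 0.0005570403955136298
baseB [ 0.6222 -0.0503  0.0015] 0.0017944869606242504
w1far [0.5667 0.247  0.0345] 0.0017893832695069646
w1near [0.4362 0.2521 0.0361] 0.0008118183252769592
w2far [0.5649 0.2254 0.0468] 0.000687392209121913
w2near [0.4372 0.2293 0.0447] 0.0002674737496495343
```

The board's top edge runs about (0.572,-0.103,0.152), yaw 16.5°, length 99 mm, which agrees with the stated size. I'm moving to a pre-grasp pose along the board's axis.

Emit:
send_rows(
  linear=[
    [0.04,-0.022,-0.003],
    [0.04,-0.022,-0.003],
    [0.04,-0.022,-0.003],
    [0.04,-0.022,-0.003],
    [0.04,-0.022,-0.003],
    [0.04,-0.022,-0.003],
    [0.04,-0.022,-0.002],
    [0.04,-0.022,-0.002],
  ],
  twist=[
    [0,0,0],
    [0,0,0],
    [0,0,0],
    [0,0,0],
    [0,0,0],
    [0,0,0],
    [0,0,0],
    [0,0,0],
  ],
  gripper=[100,100,100,100,100,100,100,100],
)

```text
time: 1.1
ee_pos: [0.4514, -0.1963, 0.2394]
tcp_rot: [-180.0, 0.0, 25.8]
wrist_force: [-0.5, -1.0, 0.4]
opening: 0.0854
grasp_force: 0.0
```

Emit:
send_rows(
  linear=[
    [0.04,-0.022,-0.003],
    [0.04,-0.022,-0.003],
    [0.04,-0.022,-0.003],
    [0.04,-0.022,-0.003],
    [0,0,0],
    [0,0,0],
    [0,0,0],
    [0,0,0],
  ],
  twist=[
    [0,0,0],
    [0,0,0],
    [0,0,0],
    [0,0,0],
    [0,0,0.93],
    [-1,0,0],
    [-1,0,0],
    [-1,0,0],
  ],
  gripper=[100,100,100,100,100,100,70,70],
)

```text
time: 2.1
ee_pos: [0.5567, -0.0488, 0.2522]
tcp_rot: [149.7, -0.1, 16.5]
wrist_force: [0.6, 0.6, -1.1]
opening: 0.0599
grasp_force: 0.0
```

Run:
```python
from h import *
from workcell import bot,camera
import pickle
camera("wrist");camera("wrist")
o=bot.get_obs(); im=camera("wrist"); cv2.imwrite("pics/w1.png",im[:,:,::-1]); pickle.dump(o,open("w1.pkl","wb"))
print(o["time"],o["ee_pos"],o["tcp_rot"],o["q"],o["opening"])
C=cam("wrist",o); print(proj(C,[.6191,-.0889,.1505]),proj(C,[.5241,-.117,.1536]))
```

```text
2.2 [ 0.5558 -0.0468  0.2499] [149.8468   0.1644  16.6921] [ 10.7084  -0.1168   3.8738  90.688  -29.9892 173.0871] 0.060040847680092505
[280.5739 140.1372] [282.0102 265.5827]
```

View pics/w1.png

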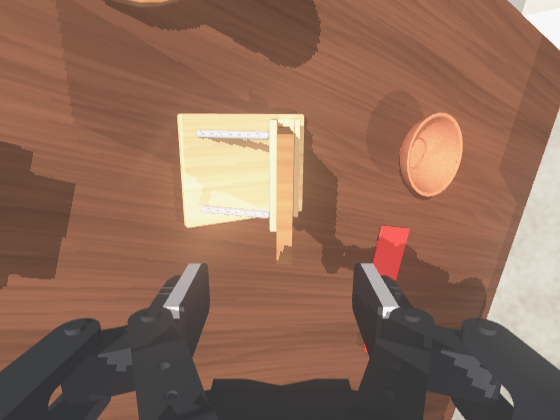

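The wrist view shows the board's top edge as a strip from (285,134) to (284,262), within about 3 mm of prediction. Joint 6 sits at 173° and would overrun at the rack, so I'm giving the tool a half turn. That also gives me a stereo view.

Emit:
send_rows(
  linear=[
    [0,0,0],
    [0,0,0],
    [0,0,0],
    [0,0,0],
    [0,0,0],
    [0,0,0],
    [0,0,0],
    [0,0,0],
  ],
  twist=[
    [0,0,-1],
    [0,0,-1],
    [0,0,-1],
    [0,0,-1],
    [0,0,-1],
    [0,0,-1],
    [0,0,-1],
    [0,0,-1],
  ],
  gripper=[70,70,70,70,70,70,70,70],
)

```text
time: 3.25
ee_pos: [0.5568, -0.0496, 0.2518]
tcp_rot: [174.5, 29.4, 95.3]
wrist_force: [0.7, 0.0, 0.6]
opening: 0.0593
grasp_force: 0.0
```

Emit:
send_rows(
  linear=[
    [0,0,0],
    [0,0,0],
    [0,0,0],
    [0,0,0],
    [0,0,0],
    [0,0,0],
    [0,0,0],
    [0,0,0],
  ],
  twist=[
    [0,0,-1],
    [0,0,-1],
    [0,0,-1],
    [0,0,-1],
    [0,0,-1],
    [0,0,-1],
    [0,0,-1],
    [0,0,-1],
  ],
  gripper=[70,70,70,70,70,70,70,70],
)

```text
time: 4.25
ee_pos: [0.5568, -0.0496, 0.2518]
tcp_rot: [-151.6, 9.6, 179.2]
wrist_force: [-0.4, -0.7, 0.1]
opening: 0.06
grasp_force: 0.0
```

Emit:
send_rows(
  linear=[
    [0,0,0],
    [0,0,0],
    [0,0,0],
  ],
  twist=[
    [0,0,-1],
    [0,0,-1],
    [0,0,0],
  ],
  gripper=[70,70,70],
)

```text
time: 4.62
ee_pos: [0.5568, -0.0496, 0.2518]
tcp_rot: [-150.1, 0.0, -163.7]
wrist_force: [-0.0, -0.2, 0.7]
opening: 0.0595
grasp_force: 0.0
```

Run:
```python
from h import *
from workcell import bot,camera
import pickle
o=bot.get_obs(); im=camera("wrist")[:,:,::-1].copy(); cv2.imwrite("pics/w2.png",im); pickle.dump(o,open("w2.pkl","wb"))
print(o["time"],o["ee_pos"],o["tcp_rot"],o["q"])
a=cv2.imread("pics/w1.png")
print(a[200,265:305:2],a[200,285]); print(cv2.cvtColor(a,cv2.COLOR_BGR2HSV)[125:140,285])
z=lambda i,v:cv2.resize(i[v:v+150,200:400],(800,600)) 
cv2.imwrite("pics/w2z.png",np.hstack([cv2.resize(a[110:290,215:348],(400,540),interpolation=cv2.INTER_CUBIC),cv2.resize(im[110:290,215:348],(400,540),interpolation=cv2.INTER_CUBIC)]))
```

```text
4.625 [ 0.5568 -0.0496  0.2518] [-150.1299    0.0443 -163.6645] [ 10.2556  -0.0614   4.2166  90.753  -29.6805  -7.0023]
[[187 234 246]
 [187 235 246]
 [176 226 245]
 [220 246 247]
 [216 245 247]
 [206 242 247]
 [141 198 244]
 [140 197 244]
 [140 197 244]
 [139 196 244]
 [139 196 244]
 [139 196 244]
 [139 196 244]
 [138 195 243]
 [113 150 186]
 [135 179 219]
 [134 176 215]
 [153 204 234]
 [154 204 235]
 [ 73  96 137]] [139 196 244]
[[ 28  31 247]
 [ 17  95 233]
 [ 12 120 170]
 [ 13 120 168]
 [ 12 120 168]
 [ 12 119 169]
 [ 12 119 169]
 [ 12 118 169]
 [ 12 119 169]
 [ 13 124 224]
 [ 14 119 234]
 [ 14 119 235]
 [ 14 117 236]
 [ 15 116 238]
 [ 15 114 241]]
```

View pics/w2z.png

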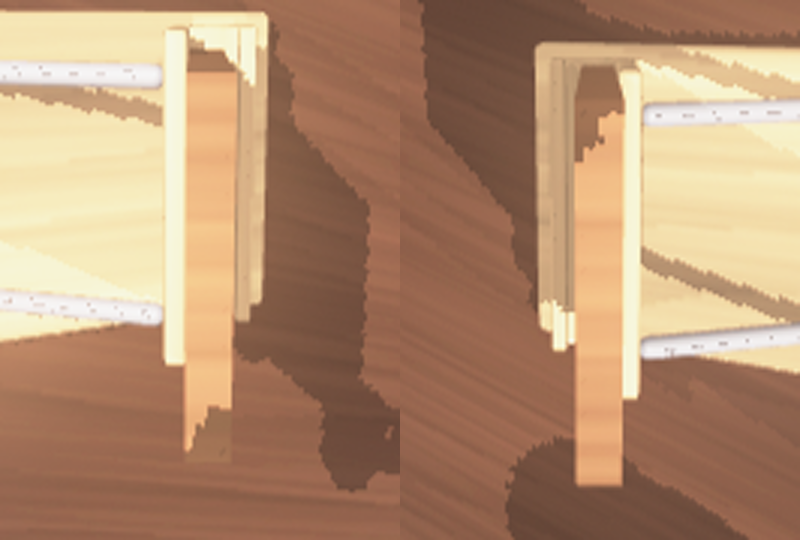

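The crops show the top edge's ends at (212,70)/(208,460) in the left view. In the right view the same edge runs from (199,97) to (199,485).

```bash
cat > need.py <<'E'
from h import *
from workcell import bot
def need(p,rpy):
    o=bot.get_obs(); M=R.from_euler("xyz",o["tcp_rot"],degrees=True); G=R.from_euler("xyz",rpy,degrees=True)
    print("t",o["time"],"lin(tool)",M.inv().apply(np.array(p)-o["ee_pos"]),"twist",(M.inv()*G).as_rotvec(degrees=True)/10)
E
python3 - <<'E'
from h import *
import pickle
from need import need
A=cam("wrist",pickle.load(open("w1.pkl","rb")));B=cam("wrist",pickle.load(open("w2.pkl","rb")))
p=lambda u,v:(215+u*133/400-.3,110+v/3-.3)
f,e1=tri((A,p(212,70)),(B,p(199,485))); n,e2=tri((A,p(208,460)),(B,p(199,97)))
print(f,n,e1,e2,np.linalg.norm(f-n))
T=(f+n)/2; w=f-n; yaw=np.degrees(np.arctan2(w[1],w[0])); u=R.from_euler("xyz",[-30,0,yaw],degrees=True).apply([0,0,1])
print(T,yaw,u,"foot",T-.15*u)
need(T-.035*u,[-150,0,yaw-180])
E
```

```text
[ 0.6225 -0.0848  0.1606] [ 0.5268 -0.1137  0.159 ] 0.0005629170284565455 0.000548011615985922 0.10000163117894915
[ 0.5746 -0.0992  0.1598] 16.808250312189223 [-0.1446  0.4786  0.866 ] foot [ 0.5963 -0.171   0.0299]
t 4.675 lin(tool) [-0.0033  0.0001  0.141 ] twist [ 0.01   -0.0197 -0.0578]
```

Emit:
send_rows(
  linear=[
    [-0.003,0,0.021],
    [0,0,0.03],
    [0,0,0.03],
    [0,0,0.03],
    [0,0,0.03],
    [0,0,0],
    [0,0,0],
    [0,0,0],
  ],
  twist=[
    [0,0,-0.06],
    [0,0,0],
    [0,0,0],
    [0,0,0],
    [0,0,0],
    [0,0,0],
    [0,0,0],
    [0,0,0],
  ],
  gripper=[60,60,60,60,60,60,0,0],
  grip_force=40,
)

```text
time: 5.68
ee_pos: [0.5801, -0.1152, 0.131]
tcp_rot: [-150.0, -0.2, -163.0]
wrist_force: [0.4, 0.5, 0.6]
opening: 0.0155
grasp_force: 0.0
```

Emit:
send_rows(
  linear=[
    [0,0,0],
    [0,0,0],
    [0,0,0],
    [0,0,0],
  ],
  twist=[
    [0,0,0],
    [0,0,0],
    [0,0,0],
    [0,0,0],
  ],
  gripper=[0,0,0,0],
)

```text
time: 6.18
ee_pos: [0.5802, -0.1151, 0.1311]
tcp_rot: [-150.0, -0.2, -163.0]
wrist_force: [-0.9, 2.8, 5.5]
opening: 0.0109
grasp_force: 40.6
```

Emit:
send_rows(
  linear=[
    [0,0,-0.015],
    [0,0,-0.03],
    [0,0,-0.03],
    [0,0,-0.035],
    [0,0,-0.03],
    [0,0,0],
    [0,0,0],
    [0,0,0],
  ],
  twist=[
    [0,0,0],
    [0,0,0],
    [0,0,0],
    [0,0,0],
    [0,0,0],
    [-1,0,0],
    [-1,0,0],
    [-1,0,0],
  ],
  gripper=[0,0,0,0,0,0,0,0],
)

```text
time: 7.18
ee_pos: [0.5596, -0.0473, 0.2526]
tcp_rot: [179.7, -0.2, -163.0]
wrist_force: [-0.4, 0.5, -1.9]
opening: 0.0113
grasp_force: 39.3
```

Run:
```python
from h import *
from need import need
from workcell import bot
T=cam("top"); print("jar lid",onplane(T,(262,150),.158))
o=bot.get_obs(); print(o["ee_pos"],o["tcp_rot"],o["opening"],o["grasp_force"])
need([.40,.2385,.30],[180,0,178])
need([.501,.2385,.30],[180,0,178])
```

```text
jar lid [0.766  0.0256 0.158 ]
[ 0.5596 -0.0473  0.2526] [ 179.696    -0.1517 -162.9633] 0.011265615814596086 39.34851586818695
t 7.175 lin(tool) [ 0.069   0.3203 -0.0455] twist [ 0.0276 -0.0201  1.9036]
t 7.175 lin(tool) [-0.0276  0.2907 -0.0459] twist [ 0.0276 -0.0201  1.9036]
```

Emit:
send_rows(
  linear=[
    [0.007,0.039,-0.009],
    [0.007,0.039,-0.009],
    [0.007,0.039,-0.009],
    [0.007,0.039,-0.009],
    [0.007,0.039,-0.011],
    [0,0,0],
    [0,0,0],
    [0,0,0],
  ],
  twist=[
    [0,0,0],
    [0,0,0],
    [0,0,0],
    [0,0,0],
    [0,0,0],
    [0,0,0.95],
    [0,0,0.95],
    [0,0,0],
  ],
  gripper=[0,0,0,0,0,0,0,0],
)

```text
time: 8.18
ee_pos: [0.469, 0.1283, 0.2985]
tcp_rot: [-179.9, -0.3, 178.1]
wrist_force: [-1.1, -0.2, -1.3]
opening: 0.0107
grasp_force: 39.6
```

Run:
```python
from h import *
from workcell import bot,camera
import pickle
o=bot.get_obs(); cv2.imwrite("pics/w3.png",camera("wrist")[:,:,::-1]); pickle.dump(o,open("w3.pkl","wb"))
print(o["time"],o["ee_pos"],o["tcp_rot"],o["q"])
```

```text
8.175 [0.469  0.1283 0.2985] [-179.9114   -0.2873  178.0822] [ 15.3002  -0.7979  13.3041 104.4027   0.0004  17.2178]
```

Emit:
send_rows(
  linear=[
    [0,0.04,0],
    [0,0.04,0],
    [0,0.04,0],
    [0,0.04,0],
    [0,0.04,0],
    [0,0,0],
    [0,0,0],
  ],
  twist=[
    [0,0,0],
    [0,0,0],
    [0,0,0],
    [0,0,0],
    [0,0,0],
    [0,0,0],
    [0,0,0],
  ],
  gripper=[0,0,0,0,0,0,0],
)

```text
time: 9.1
ee_pos: [0.4763, 0.3274, 0.2975]
tcp_rot: [-179.9, -0.3, 178.1]
wrist_force: [0.4, -0.4, -2.2]
opening: 0.011
grasp_force: 39.7
```

Run:
```python
from h import *
from workcell import bot,camera
import pickle
o=bot.get_obs(); cv2.imwrite("pics/w4.png",camera("wrist")[:,:,::-1]); pickle.dump(o,open("w4.pkl","wb"))
print(o["time"],o["ee_pos"],o["tcp_rot"],o["q"])
a=cv2.imread("pics/w3.png");b=cv2.imread("pics/w4.png")
q=lambda f,X:proj(cam("wrist",pickle.load(open(f,"rb"))),X)
ims=[]
for f,i in(("w3.pkl",a),("w4.pkl",b)):
    c=q(f,[.501,.2385,.05]).astype(int); print(c)
    u=max(0,min(560-133,c[0]-66)); v=max(0,min(420-200,c[1]-100)); print("crop",u,v)
    ims.append(cv2.resize(i[v:v+200,u:u+133],(399,600),interpolation=cv2.INTER_CUBIC))
cv2.imwrite("pics/w34.png",np.hstack(ims))
```

```text
9.1 [0.4763 0.3274 0.2975] [-179.8711   -0.3065  178.1201] [ 34.4662  12.2302  27.3269 105.42     0.0779  36.3455]
[377 199]
crop 311 99
[203 199]
crop 137 99
```

View pics/w34.png

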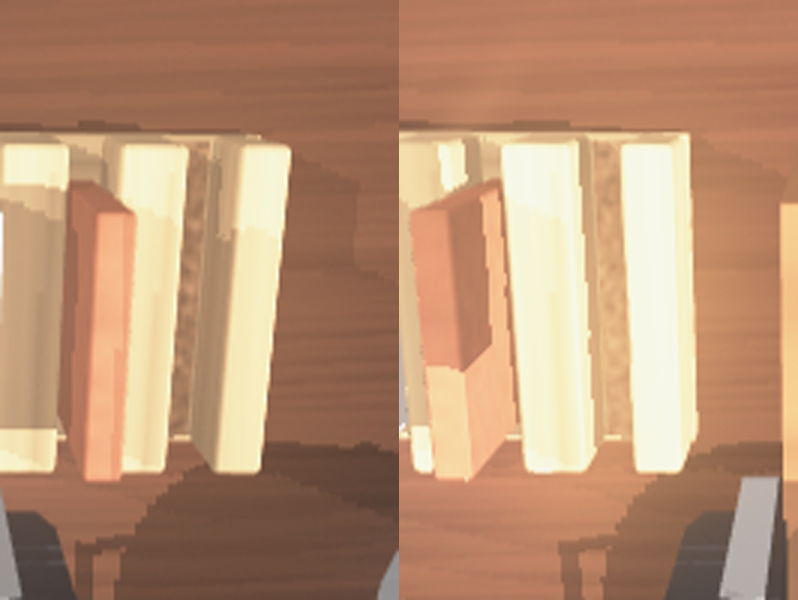

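The crops show the free slot, with its cork floor, between the two right-hand walls. In the left view its top edges run (188,147)–(164,470) and (244,147)–(216,470). In the right view they run (579,145)–(589,470) and (622,147)–(635,470).

Run:
```python
from h import *
import pickle
from need import need
A=cam("wrist",pickle.load(open("w3.pkl","rb")));B=cam("wrist",pickle.load(open("w4.pkl","rb")))
a=lambda u,v:(311+u/3-.3,99+v/3-.3); b=lambda u,v:(137+(u-399)/3-.3,99+v/3-.3)
P=[tri((A,a(*x)),(B,b(*y))) for x,y in [((188,147),(579,145)),((244,147),(622,147)),((164,470),(589,470)),((216,470),(635,470))]]
for p in P: print(*p)
X=[p[0] for p in P]; n=(X[0]+X[1])/2; f=(X[2]+X[3])/2; d=f-n; c=(n+f)/2
print(c,np.linalg.norm(d),np.degrees(np.arctan2(d[1],d[0])))
for C,g,l in((A,a,[(188,147),(244,147),(164,470),(216,470)]),(B,b,[(579,145),(622,147),(589,470),(635,470)])):
    Q=[onplane(C,g(*x),.05) for x in l]; n=(Q[0]+Q[1])/2; f=(Q[2]+Q[3])/2; d=f-n; print((n+f)/2,np.linalg.norm(d),np.degrees(np.arctan2(d[1],d[0])),np.linalg.norm(Q[0]-Q[1]))
    # cork strip centre on the floor
for C,g,l in((A,a,[(205,150),(178,435)]),(B,b,[(608,145),(616,435)])):
    print("cork",[onplane(C,g(*x),.01) for x in l])
```

```text
[0.4428 0.234  0.0414] 0.0001406695529604852
[0.4429 0.252  0.0514] 0.0002236851140940474
[0.5706 0.2272 0.0475] 0.0001319171033062555
[0.5692 0.2467 0.0524] 0.00012425704403159994
[0.5064 0.2399 0.0482] 0.12727890215598361 -2.7291112418200596
[0.5061 0.2395 0.05  ] 0.12743620418367402 -2.3173605166056563 0.02060165976962619
[0.5063 0.2404 0.05  ] 0.12764344890783733 -3.0888090468303644 0.015786030244982478
cork [array([0.4475, 0.2486, 0.01  ]), array([0.5698, 0.2416, 0.01  ])]
cork [array([0.4456, 0.2384, 0.01  ]), array([0.5697, 0.2309, 0.01  ])]
```

```bash
python3 -c "
from need import need
need([.506,.240,.19],[180,0,177.3])"
```

```text
t 9.15 lin(tool) [-0.0331 -0.0858  0.1078] twist [-0.0112 -0.0285  0.0752]
```

Emit:
send_rows(
  linear=[
    [-0.011,-0.029,0],
    [-0.011,-0.029,0],
    [-0.011,-0.028,0],
    [0,0,0.027],
    [0,0,0.027],
    [0,0,0.027],
    [0,0,0.027],
    [0,0,0],
  ],
  twist=[
    [-0.01,-0.03,0.075],
    [0,0,0],
    [0,0,0],
    [0,0,0],
    [0,0,0],
    [0,0,0],
    [0,0,0],
    [0,0,0],
  ],
  gripper=[0,0,0,0,0,0,0,0],
)

```text
time: 10.15
ee_pos: [0.5047, 0.239, 0.1883]
tcp_rot: [-179.9, -0.1, 177.2]
wrist_force: [0.9, -1.4, -1.2]
opening: 0.0106
grasp_force: 39.6
```

Run:
```python
from h import *
from workcell import bot,camera
import pickle
from need import need
need([.506,.240,.18],[180,0,177.3])
o=bot.get_obs(); w=camera("wrist")[:,:,::-1]; pickle.dump(o,open("w5.pkl","wb")); print(o["ee_pos"],o["tcp_rot"])
s=camera("scene")[:,:,::-1]
cv2.imwrite("pics/w5.png",w)
cv2.imwrite("pics/c5.png",np.hstack([cv2.resize(w[60:260,180:380],(400,400),interpolation=cv2.INTER_CUBIC),cv2.resize(s[170:270,310:410],(400,400),interpolation=cv2.INTER_CUBIC)]))
```

```text
t 10.15 lin(tool) [-0.0012  0.0011  0.0083] twist [-0.0079 -0.0128 -0.0087]
[0.5047 0.239  0.1883] [-179.9211   -0.1283  177.2129]
```

View pics/c5.png

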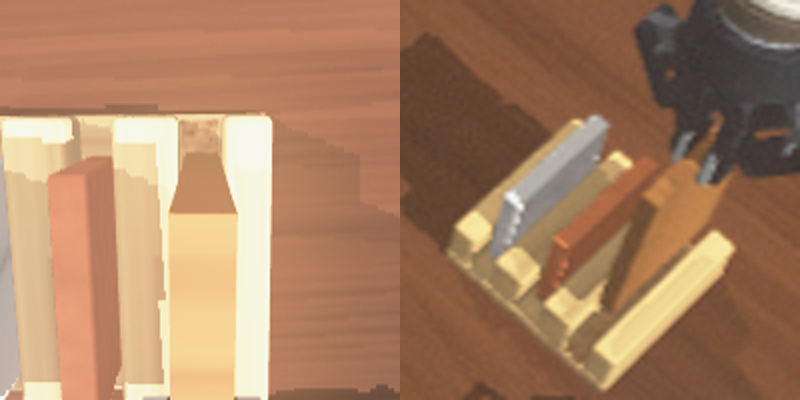

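The wrist view shows the board's foot centred at column 202 and the slot mouth centred at 200 (2x crop), with the two parallel. That is within 1 mm, so I'm descending.

Emit:
send_rows(
  linear=[
    [-0.001,0,0.01],
    [0,0,0.01],
    [0,0,0.01],
    [0,0,0.01],
    [0,0,0.01],
    [0,0,0],
  ],
  twist=[
    [0,0,0],
    [0,0,0],
    [0,0,0],
    [0,0,0],
    [0,0,0],
    [0,0,0],
  ],
  gripper=[0,0,0,0,0,0],
)

```text
time: 11.0
ee_pos: [0.5062, 0.2401, 0.1385]
tcp_rot: [-180.0, -0.1, 177.2]
wrist_force: [-0.3, 0.3, -1.5]
opening: 0.0111
grasp_force: 39.6
```

Emit:
send_rows(
  linear=[
    [0,0,0.004],
    [0,0,0.003],
    [0,0,0.002],
    [0,0,0],
  ],
  twist=[
    [0,0,0],
    [0,0,0],
    [0,0,0],
    [0,0,0],
  ],
  gripper=[0,0,0,0],
)

```text
time: 11.5
ee_pos: [0.5066, 0.2403, 0.1305]
tcp_rot: [-180.0, 0.0, 177.2]
wrist_force: [0.7, -0.1, -2.2]
opening: 0.0111
grasp_force: 39.7
```

Emit:
send_rows(
  linear=[
    [0,0,0.001],
    [0,0,0.001],
    [0,0,0],
  ],
  twist=[
    [0,0,0],
    [0,0,0],
    [0,0,0],
  ],
  gripper=[0,0,0],
)

```text
time: 11.88
ee_pos: [0.5067, 0.2404, 0.129]
tcp_rot: [180.0, 0.0, 177.2]
wrist_force: [-1.1, -0.5, 2.5]
opening: 0.011
grasp_force: 40.2
```

Emit:
send_rows(
  linear=[
    [0,0,0.001],
    [0,0,0],
  ],
  twist=[
    [0,0,0],
    [0,0,0],
  ],
  gripper=[0,0],
)

```text
time: 12.12
ee_pos: [0.5068, 0.2406, 0.129]
tcp_rot: [179.9, 0.1, 177.2]
wrist_force: [-3.1, -0.1, 9.6]
opening: 0.0113
grasp_force: 41.1
```

Force rises to 9.6 N at z = 0.129, which is the height expected for the slot floor, so the board is resting. Releasing gently.

Emit:
send_rows(
  linear=[
    [0,0,-0.001],
    [0,0,0],
    [0,0,0],
    [0,0,0],
    [0,0,0],
    [0,0,0],
    [0,0,0],
    [0,0,0],
  ],
  twist=[
    [0,0,0],
    [0,0,0],
    [0,0,0],
    [0,0,0],
    [0,0,0],
    [0,0,0],
    [0,0,0],
    [0,0,0],
  ],
  gripper=[0,0,16,18,22,28,35,40],
  grip_force=20,
)

```text
time: 13.12
ee_pos: [0.5067, 0.2403, 0.1285]
tcp_rot: [180.0, 0.0, 177.2]
wrist_force: [0.3, 0.1, -0.5]
opening: 0.0344
grasp_force: 0.0
```

Emit:
send_rows(
  linear=[
    [0,0,0],
    [0,0,-0.01],
    [0,0,-0.02],
    [0,0,-0.03],
    [0,0,-0.04],
    [0,0,-0.04],
    [0,0,0],
    [0,0,0],
  ],
  twist=[
    [0,0,0],
    [0,0,0],
    [0,0,0],
    [0,0,0],
    [0,0,0],
    [0,0,0],
    [0,0,0],
    [0,0,0],
  ],
  gripper=[45,45,45,45,45,45,45,45],
)

```text
time: 14.12
ee_pos: [0.5067, 0.2403, 0.2684]
tcp_rot: [180.0, 0.0, 177.2]
wrist_force: [0.2, 0.1, -1.7]
opening: 0.0386
grasp_force: 0.0
```

Run:
```python
from h import *
from workcell import bot,camera
o=bot.get_obs(); w=camera("wrist")[:,:,::-1]; s=camera("scene")[:,:,::-1]
print(o["time"],o["ee_pos"],o["wrist_force"],o["opening"])
cv2.imwrite("pics/c6.png",np.hstack([cv2.resize(w,(480,360)),cv2.resize(s[170:270,310:400],(320,360),interpolation=cv2.INTER_CUBIC)]))
```

```text
14.125 [0.5067 0.2403 0.2684] [ 0.2081  0.0847 -1.6861] 0.038554583929127806
```

View pics/c6.png

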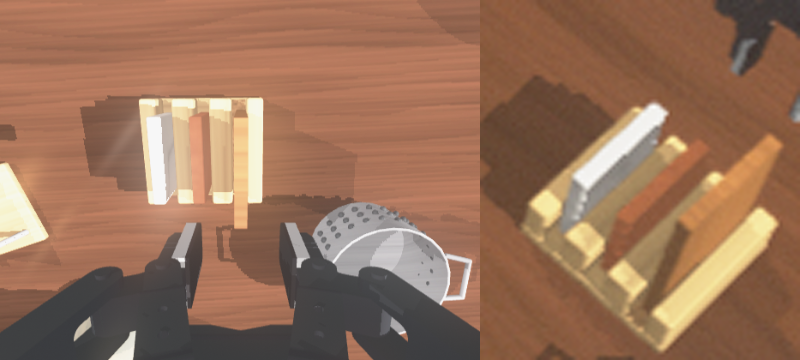

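The board stands upright in the free slot: its edge is a straight strip in the wrist view at (241,118–228). The tiles are where they were and the gripper is clear.

```bash
python3 -c "
from workcell import ticket
print(ticket.job_done())"
```

```text
the job is handed in; nothing more can be done
None
```

The board stands upright and roughly centred in the empty rack slot, resting on the slot floor, with the tiles and other things left where they were; the job was handed in at about 14 s of the 40 s allowed.

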